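Clear the light gauge and hold a clear heel in its beam

TASK

Three steel chips lie on the base plate of the light gauge: pick up the scraper block, sweep all of them off the plate onto the bench with it (do not touch them with the gripper), and set the scraper back down on the bench. Then take the taller of the two clear heels by its frosted faces only, never letting the fingers touch its polished windows, and, without knocking it against the gauge, hold it upright and still midway between lamp and sensor, clear of the plate, windows square to the beam, so that the beam passes through the middle of the windows. Finish while holding it there, and leave the other things on the bench where they are.

Things in the scene. Friction and masses are not known exactly. Their poses are not given: they have to be found in the camera images.
- gauge: Fixed light gauge. Steel plate 100 (x) x 240 (y) x 20 mm high; origin under its centre, on the bench, z up. On it two grey housings, lamp at +y, sensor at -y, 115 mm above the bench, 70 (x) x 50 (y), inner faces at y = +-65 mm with lens barrels (28 mm diameter) jutting 8 mm. Beam along y, lens to lens. Gap open at -x, +x and above: chips go off over a long edge (x = +-50 mm).
- gauge_beam (a point): Point on the light beam midway between the two lenses, 85 mm above the bench (65 mm above the plate); axes as the gauge's.
- scraper: Scraper block standing on the bench, 150 g: steel foot 22 (x) x 90 (y) x 18 mm high, on it an upright wooden grip 22 (x) x 40 (y) mm reaching up to 75 mm. Origin at the centre of its underside. Grip it across x (22 mm). Its 90 mm wide faces look along +x and -x and push the chips; carried 2 to 3 mm above the plate it still catches them.
- chip_a: Loose dark steel chip on the gauge's plate, 14 x 11 x 8 mm high, 12 g; origin at the centre of its underside. It starts between the housings, within 30 mm of the plate's middle along the gauge's x and y each.
- chip_b: Another such chip, 12 x 12 x 8 mm.
- chip_c: Another such chip, 15 x 10 x 8 mm.
- heel: Taller clear acrylic shoe heel, 90 g, 85 mm high, on a seat flange 44 (x) x 50 (y) x 10 mm; origin at the centre of its underside, z up. Stem 44 (x) x 30 (y) mm. The faces across y (30 mm apart, 38 wide) are frosted, milky, flat: grip these, from above. The faces across x (44 mm apart) are the polished see-through windows. All but the windows is frosted.
- heel_mid (a point): Point on the axis of the heel's stem, at the middle of the windows, 47.5 mm above its underside; axes as the heel's.
- heel_window_a: Polished window of the heel on its +x side: 24 (y) x 75 mm high, standing 3 mm proud of the stem's 38 mm core and set back 3 mm from each frosted face; origin at the centre of its outer face, 47.5 mm above the underside. Not to be touched by the fingers.
- heel_window_b: The same on the heel's -x side.
- short_heel: Bystander: a clear heel of the same form but only 45 mm high. Origin at the centre of its underside. Leave alone.
- glue_jar: Bystander: amber glue jar with a black cap, 60 mm in diameter, 90 mm high. Origin at the centre of its underside.
- tack_tin: Bystander: open tin 76 mm in diameter, 35 mm high, on the right.
- shoe_last: Bystander: wooden shoe last about 210 mm long, 92 mm high, on the left.

How it is judged:
On the way, in this order (a step that is already met when the one before it is completed fails the run):
1. the scraper is lifted off the bench (height (world z) of scraper above 0.012 m and contact force between the fingers and scraper above 1 N), for 0.1 s.
2. all three chips are off the plate, down on the bench (height (world z) of each of chip_a, chip_b, chip_c below 0.016 m), for 0.1 s.
3. with the chips gone and the scraper down on the bench, the tall heel is lifted (all of step 2 and height (world z) of scraper below 0.012 m and height (world z) of heel above 0.01 m and contact force between the fingers and heel above 1 N), for 0.1 s.
At the end, for the whole second after the job is handed in: Fingers hold the heel still, off the gauge: windows' middle within 8 mm sideways and 12 mm in height of the beam, 20 mm of midway, square to 0.15 rad, upright to 0.12 rad. All chips on the bench (origin under 16 mm). Scraper on the bench (origin under 12 mm), let go, at rest (all of step 2 and x of heel_mid in the frame of gauge_beam between -0.008 and 0.008 m and y of heel_mid in the frame of gauge_beam between -0.02 and 0.02 m and z of heel_mid in the frame of gauge_beam between -0.012 and 0.012 m and angle between the x axis of heel and the y axis of gauge, either way round below 0.15 rad and angle between heel's own z axis and vertical below 0.12 rad and contact force between the fingers and heel above 1 N and contact force between heel and gauge below 0.05 N and linear speed of each of heel, scraper below 0.02 m/s and angular speed of heel below 0.15 rad/s and height (world z) of scraper below 0.012 m and contact force between the arm and scraper below 0.05 N); the arm keeps its last pose, push and grip.
It fails at once if the fingers touch a polished window of the tall heel (contact force between the fingers and heel_window_a above 0.3 N or contact force between the fingers and heel_window_b above 0.3 N).
It fails at once if the gripper or arm touches a chip (contact force between any of the fingers, the arm and chip_a above 0.3 N or contact force between any of the fingers, the arm and chip_b above 0.3 N or contact force between any of the fingers, the arm and chip_c above 0.3 N).
It fails at once if the heel is knocked against the gauge (over 3 N) (contact force between heel and gauge above 3 N).
It fails at once if a bystander is moved by more than 30 mm (distance of any of short_heel, glue_jar, tack_tin, shoe_last from where it was at the start of the episode above 0.03 m).
It also fails if it takes over 67 s, if anything falls off the work surface, if the arm or the gripper's body presses on something with over 40 N, if the wrist force passes 120 N, or if a joint passes its speed limit or range.

ROBOT

A 7-joint arm with a two-finger parallel gripper is mounted at the origin on the work surface. World frame = base frame: x ahead of the robot, y to its left, z up, the work surface at z = 0. Lengths are in m, angles in rad, forces in N, time in s.
With the tool pointing down it reaches from about 0.425 to 0.875 m from the base axis. Payload 4.7 kg.
Tool frame: the origin (TCP) lies midway between the tips of the shut fingers; the grasp point (between the pads) lies 19 mm behind it; z points along the fingers, y is the direction in which the jaws open and shut (so a half turn about z gives the same grasp; the last joint's range is limited). The gripper opens to 87 mm and grips with 3 to 60 N. Pads are 19 mm wide; open, the fingers measure 117 mm over their backs; the gripper's body (75 mm by 190 mm) begins 51 mm behind the grasp point.
Start: joints at [1.353, 0.321, -0.07, 1.45, 0.023, 1.371, -0.057], TCP at [0.149, -0.633, 0.223] pointing down, gripper open.
Joint ranges: [-2.86, 2.86], [-0.3, 2.09], [-1.38, 1.24], [0.06, 2.45], [-1.56, 4.7], [0.09, 2.05], [-2.69, 2.69]. Speed limits (rad/s): [2.57, 2.57, 3.14, 3.14, 3.14, 3.14, 3.14].

INTERFACE

Orientations are given as a rotation vector (axis times angle).
In Python, from bench import get_state, eyes, job gives the robot as it stands. The module is installed in compiled form; this text tells all that it offers.
- The arm moves only by the shell command python3 -m jog 'ROWS' [FORCE]. ROWS is JSON, a list that holds one entry, the list of rows, each a list of 5 numbers: the opening, from 0 (shut) to 1 (fully open), then the shift along the tool's x, y, z in units of 40 mm (1.0 is 40 mm), then the turn about the tool's z in units of 5 degrees (1.0 is 5 degrees). In form: [[[jaw, dx, dy, dz, turn], ...]]. A call has 1 to 10 rows; each row shifts and turns the commanded pose from where the row before left it, along the tool's axes as they then stand; what a row does not reach is not made up. A row lasts 1/8 s, in which the tool goes at most 62.5 mm and 10.7 degrees, less where a joint would pass 70% of its speed; a pose out of reach is approached as far as the arm can. A call is refused whole if a number of a shift passes 1 or a number of a turn 1, either way. A call with a gripper value outside its range is refused whole. The fingers move at their own pace and stop on an object; FORCE is the grip in N (left out, the last holds). Time passes only in rows, so rows that do not move let the fingers close. It gives the time, the measured TCP pose, the force and the opening at its end, in the units of the state.
- get_state(): the state, without advancing time (a new reading comes with each control period).
- eyes.get_image(name): name is "scene" or "top"; returns (picture, depth): 400x640x3 uint8, red, green, blue; 400x640 float32, m along the optical axis (not along the pixel's ray), 0 where there is no reading.
- eyes.camera_params(name): a dict with "camera_matrix" (3x3 intrinsics, pixels), "k1" (the pictures are not rectified: a ray, as slopes to the right and down, at radius r is drawn at 1 + k1 r^2 times it, then the intrinsics apply), "pose" (4x4, takes a point from camera to world coordinates). Camera axes: x right, y down, z forward; pixel columns grow to the right and rows downward; lengths in m; the calibration is good to about 2 mm. A picture is of the moment at which its call begins. camera_params takes no time and is no camera call.
- job.close_job(): hands the job in, once; it reports no verdict.
The state is a dict: "time": time; "joint_positions": joint angles; "qd": joint speeds; "joint_torque": joint torques, N m; "position": TCP position; "tool_rot": TCP orientation; "ft_force": force on the tool from outside, world axes, zero at the start; "torque": the same for the moment, N m; "grip_width": opening from 0.0 (shut) to 1.0 (fully open).
Only numpy, scipy, OpenCV 4.12 (cv2) and the standard library are available. Lean on these libraries where they do the work, as an engineer would, in place of code of your own. Each camera call takes 0.05 s, during which the arm holds its last target. There are 200 camera calls.

## Working session

There is one attempt and no reset: what is moved stays moved. The work goes in short steps, Python scripts to look and compute and a shell command to move; the robot and the scene stay as the last step left them, time stands still between calls to the robot, and variables do not carry over. Pictures are saved under pics/ and viewed, about 8 in all and at most 12, crops included, and the job is handed in when it is done.

```bash
mkdir -p pics; cat > h.py <<'E'
import numpy as np, cv2
from bench import get_state, eyes, job
from scipy.spatial.transform import Rotation as R
def cap(name):
    im,d=eyes.get_image(name); return im,d,eyes.camera_params(name)
def cloud(d,p):
    K=np.array(p["camera_matrix"]);T=np.array(p["pose"]);k=p["k1"]
    v,u=np.mgrid[0:d.shape[0],0:d.shape[1]]
    xd=(u-K[0,2])/K[0,0];yd=(v-K[1,2])/K[1,1]
    x,y=xd.copy(),yd.copy()
    for _ in range(10):
        s=1+k*(x*x+y*y);x=xd/s;y=yd/s
    P=np.stack([x*d,y*d,d],-1)@T[:3,:3].T+T[:3,3]
    P[d==0]=np.nan
    rays=np.stack([x,y,np.ones_like(x)],-1)@T[:3,:3].T
    return P,rays,T[:3,3]
def atz(rays,o,u,v,z):
    r=rays[int(v),int(u)];return o+r*(z-o[2])/r[2]
def save(n,im): cv2.imwrite('pics/'+n+'.png',im[...,::-1])
E
python3 - <<'E'
from h import *
s=get_state();print(s)
for n in('scene','top'):
    im,d,p=cap(n);save(n+'0',im);np.savez(n+'0.npz',im=im,d=d);print(p)
E
```

```text
{'time': 0.0, 'joint_positions': array([ 1.35308331,  0.32184521, -0.07008436,  1.45168938,  0.02259829,
        1.37079291, -0.05691405]), 'qd': array([ 0.00244875, -0.00037078,  0.00342975,  0.00047907, -0.00147543,
        0.00018954, -0.00157776]), 'joint_torque': array([-3.20541330e-04, -4.91287959e+01, -4.04500030e-01, -3.12523377e+01,
       -6.39862963e-02,  4.37174260e-02,  1.90245300e-04]), 'position': array([ 0.1491552 , -0.63207912,  0.22143987]), 'tool_rot': array([-3.11860252e+00, -3.63119269e-01,  5.04747242e-04]), 'ft_force': array([-0.13323341,  0.42390073, -0.21865359]), 'torque': array([-0.00511132,  0.04410235, -0.00583651]), 'grip_width': 1.0008183562690243}
{'camera_matrix': array([[381.68049349,   0.        , 319.93120836],
       [  0.        , 381.68049349, 199.72995775],
       [  0.        ,   0.        ,   1.        ]]), 'k1': -0.03259212107591988, 'pose': array([[-7.40046047e-01,  4.41886322e-01, -5.07019059e-01,
         1.14687184e+00],
       [ 6.72555974e-01,  4.86853359e-01, -5.57352912e-01,
         6.57487102e-01],
       [ 5.57303919e-04, -7.53465517e-01, -6.57487190e-01,
         8.75691297e-01],
       [ 0.00000000e+00,  0.00000000e+00,  0.00000000e+00,
         1.00000000e+00]])}
{'camera_matrix': array([[488.48046809,   0.        , 316.79866543],
       [  0.        , 488.48046809, 205.20127489],
       [  0.        ,   0.        ,   1.        ]]), 'k1': -0.0349297711504501, 'pose': array([[-1.30353913e-03, -9.97903949e-01,  6.46993784e-02,
         4.42897332e-01],
       [-9.99994743e-01,  1.10871894e-03, -3.04697324e-03,
        -1.27216838e-02],
       [ 2.96885320e-03, -6.47030102e-02, -9.97900149e-01,
         1.65762473e+00],
       [ 0.00000000e+00,  0.00000000e+00,  0.00000000e+00,
         1.00000000e+00]])}
```

View pics/top0.png

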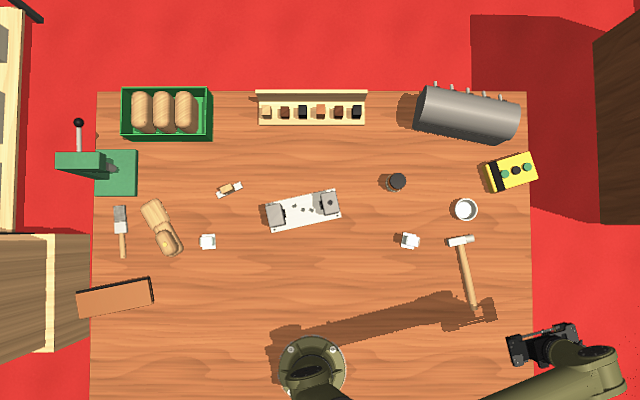

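View pics/scene0.png

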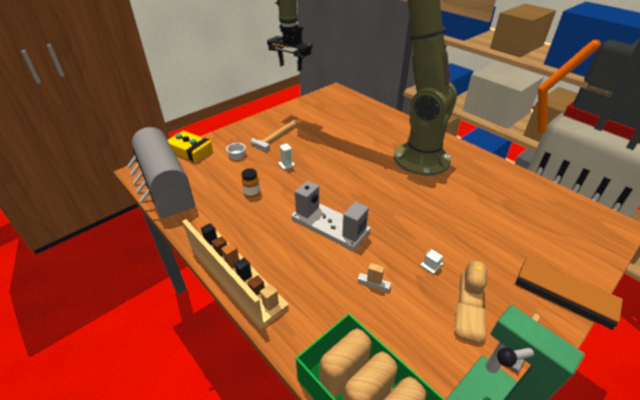

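The top view shows the gauge at (302,211), scraper (230,189), short heel (208,242), tall heel (408,241), jar (396,182) and tin (465,209). The scene view confirms the tall heel at (286,157). Next I measure these and view an enlarged mosaic.

```bash
cat > m.py <<'E'
from h import *
z=np.load('top0.npz');im,d=z['im'],z['d'];p=eyes.camera_params('top');P,r,o=cloud(d,p)
def seg(name,u0,u1,v0,v1,z0,z1):
    m=np.zeros(d.shape,bool);m[v0:v1,u0:u1]=1
    m&=(P[...,2]>z0)&(P[...,2]<z1)
    q=P[m]
    if len(q)<4: print(name,'none',len(q));return
    c,s,a=cv2.minAreaRect((q[:,:2]*1000).astype(np.float32))
    print(name,len(q),'c',np.round(c,1),'size',np.round(s,1),'ang',round(a,1),'z med/max',np.round([np.median(q[:,2]),q[:,2].max()],4))
seg('gauge plate',255,350,180,240,.008,.03)
seg('housings',255,350,180,240,.1,.13)
seg('hous L',255,300,180,240,.105,.13)
seg('hous R',305,350,180,240,.105,.13)
seg('scraper foot',212,248,175,200,.008,.03)
seg('scraper grip',212,248,175,200,.06,.09)
seg('scr all',212,248,175,200,.008,.09)
seg('heel all',390,425,225,255,.005,.12)
seg('heel top',390,425,225,255,.07,.12)
seg('heel fl',390,425,225,255,.005,.015)
seg('short',195,222,228,255,.005,.12)
seg('jar',380,410,165,200,.05,.12)
seg('tin',445,485,190,228,.02,.12)
E
python3 m.py; python3 - <<'E'
from h import *
z=np.load('top0.npz');im=z['im']
f=lambda u0,u1,v0,v1,k:cv2.resize(im[v0:v1,u0:u1],None,fx=k,fy=k,interpolation=cv2.INTER_CUBIC)
a=f(252,352,178,241,8)[:504]
b=f(208,252,174,204,8);b=b[:240,:352]
c=f(388,432,225,255,8)
out=np.zeros((600,800,3),np.uint8)
a=f(252,352,183,238,6);out[:330,:600]=a
out[340:580,:352]=b;out[340:580,400:752]=c
save('crop1',out)
E
```

```text
gauge plate 1372 c [536.8  30.6] size [198.6 307.4] ang 0.9 z med/max [0.019 0.03 ]
housings 700 c [532.3  29.8] size [ 70.3 229.8] ang 12.5 z med/max [0.1135 0.1244]
hous L 341 c [512.4 117.5] size [69.3 49.8] ang 12.7 z med/max [0.1137 0.1222]
hous R 341 c [551.5 -57.8] size [69.8 49.7] ang 13.2 z med/max [0.1135 0.1244]
scraper foot 105 c [610.8 282.2] size [ 71.3 109.9] ang 2.9 z med/max [0.0158 0.0289]
scraper grip 89 c [601.9 281.1] size [22.5 40.2] ang 23.9 z med/max [0.0734 0.0834]
scr all 220 c [610.8 282.2] size [ 71.3 109.9] ang 2.9 z med/max [0.0341 0.0834]
heel all 278 c [ 433.6 -322.5] size [116.   97.8] ang 89.9 z med/max [0.0552 0.0951]
heel top 131 c [ 429.1 -325.3] size [46.7 29.7] ang 78.3 z med/max [0.0838 0.0951]
heel fl 111 c [ 433.6 -322.5] size [116.   97.8] ang 89.9 z med/max [0.0075 0.0144]
short 215 c [428.2 348.3] size [87.3 86. ] ang 87.0 z med/max [0.0375 0.0502]
jar 275 c [ 624.3 -275.9] size [55.2 56.6] ang 89.2 z med/max [0.087  0.0982]
tin 149 c [ 534.1 -515.7] size [74.  74.1] ang 71.6 z med/max [0.0315 0.0433]
```

View pics/crop1.png

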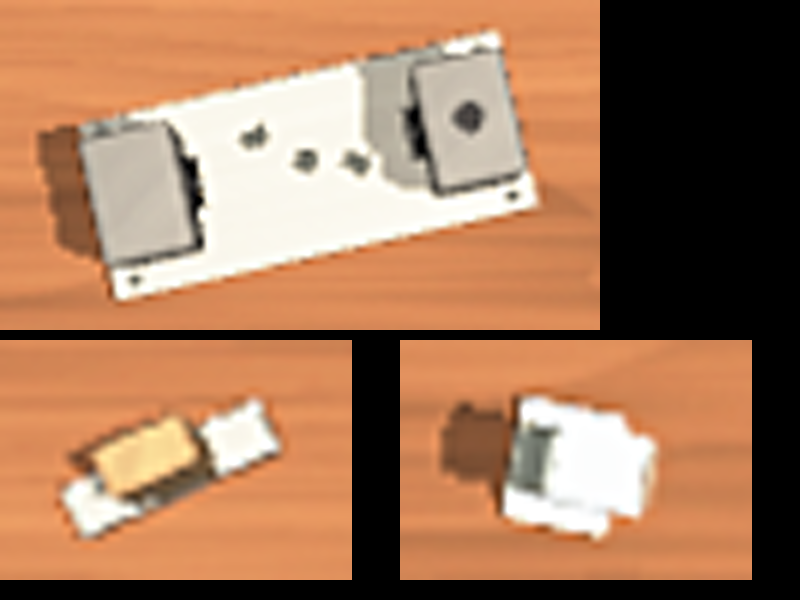

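The crop shows three chips at about (294,206), (303,210) and (311,210) in the full picture. The scraper's grip is clear, and the heel's dark window faces world +y. Next is a row planner, and the chips' positions in the gauge frame.

```bash
cat > plan.py <<'E'
# prints suggested rows: plan.py jaw x y z psi n  (mm, deg) from present pose
from h import *
import sys
def psi_of(s):
    m=R.from_rotvec(s['tool_rot']).as_matrix();return np.degrees(np.arctan2(m[1,0],m[0,0]))
def plan(tgt,psi,n,dec=2,start=None):
    s=get_state();p=s['position']*1000;a=psi_of(s)
    if start: p,a=np.array(start[:3],float),start[3]
    tgt=np.array(tgt,float);da=(psi-a+180)%360-180
    print('at',np.round(p,1),'psi',round(a,2),'grip',round(s['grip_width'],3),'F',np.round(s['ft_force'],1),'t',round(s['time'],2),'turn',round(da,2))
    out=[];step=-da/5/n;want=a;cur=a;p=p.copy();p0=p.copy()
    for i in range(n):
        t=p0+(tgt-p0)*(i+1)/n;c,si=np.cos(np.radians(cur)),np.sin(np.radians(cur))
        v=t-p;tx=np.array([c,si,0]);ty=np.array([si,-c,0])
        r=np.round([v@tx/40,v@ty/40,-v[2]/40],dec)
        p=p+40*(r[0]*tx+r[1]*ty-r[2]*np.array([0,0,1]))
        tn=round((cur-(a+da*(i+1)/n))/5,dec);cur-=5*tn
        out.append([*map(float,r),float(tn)])
    for r in out: print(r,'!!' if max(map(abs,r))>1 else '')
    return out
if __name__=='__main__':
    a=list(map(float,sys.argv[1:]));plan(a[:3],a[3],int(a[4]))
E
python3 - <<'E'
from h import *
z=np.load('top0.npz');im,d=z['im'],z['d'];P,r,o=cloud(d,eyes.camera_params('top'))
g=np.array([532.,29.9]);t=np.radians(12.6);X=np.array([np.cos(t),np.sin(t)]);Y=np.array([-X[1],X[0]])
for u,v in((294.3,205.7),(302.8,209.7),(311.5,210)):
    q=atz(r,o,round(u),round(v),.026)[:2]*1000;print(q.round(1),(q-g)@X,(q-g)@Y)
E
python3 plan.py 380 -200 200 113.3 20
```

```text
[546.1  58.6] 20.011965927291726 24.934737075087003
[532.7  28.5] 0.3238194361853412 -1.5345991143185975
[532.6  -1.6] -6.276273580174531 -30.90615876448505
at [ 149.2 -632.1  221.6] psi 13.28 grip 0.996 F [ 0.1 -0.1 -0.4] t 0.1 turn 100.02
[0.4, -0.46, 0.03, -1.0] 
[0.45, -0.42, 0.02, -1.0] 
[0.48, -0.38, 0.03, -1.0] 
[0.51, -0.34, 0.03, -1.0] 
[0.54, -0.3, 0.02, -1.0] 
[0.56, -0.24, 0.03, -1.0] 
[0.58, -0.2, 0.03, -1.0] 
[0.59, -0.14, 0.03, -1.0] 
[0.61, -0.09, 0.02, -1.0] 
[0.61, -0.04, 0.03, -1.0] 
[0.61, 0.01, 0.03, -1.0] 
[0.61, 0.07, 0.02, -1.0] 
[0.6, 0.12, 0.03, -1.0] 
[0.59, 0.17, 0.03, -1.0] 
[0.57, 0.23, 0.02, -1.0] 
[0.55, 0.27, 0.03, -1.0] 
[0.52, 0.32, 0.03, -1.0] 
[0.49, 0.36, 0.03, -1.0] 
[0.46, 0.41, 0.02, -1.0] 
[0.42, 0.44, 0.03, -1.0]
```

```bash
python3 -m jog '[[[1,0.4,-0.46,0,-1],[1,0.45,-0.42,0,-1],[1,0.48,-0.38,0,-1],[1,0.5,-0.34,0,-1],[1,0.54,-0.3,0,-1],[1,0.56,-0.24,0,-1],[1,0.58,-0.2,0,-1],[1,0.6,-0.14,0,-1],[1,0.6,-0.1,0,-1],[1,0.6,-0.04,0,-1]]]' && python3 -m jog '[[[1,0.6,0,0,-1],[1,0.6,0.07,0,-1],[1,0.6,0.12,0,-1],[1,0.6,0.17,0,-1],[1,0.57,0.23,0,-1],[1,0.55,0.27,0,-1],[1,0.52,0.32,0,-1],[1,0.5,0.36,0,-1],[1,0.46,0.4,0,-1],[1,0.42,0.44,0,-1]]]' && python3 plan.py 602 281 180 113.9 15
```

```text
time: 1.35
position: [0.2641, -0.4159, 0.2221]
tool_rot: [-2.672, -1.652, 0.0]
ft_force: [0.0, 0.0, 0.9]
grip_width: 1.002
time: 2.6
position: [0.3787, -0.1997, 0.2224]
tool_rot: [-1.722, -2.628, 0.0]
ft_force: [-0.3, -0.4, -0.2]
grip_width: 1.003
at [ 378.7 -199.7  222.4] psi 113.54 grip 1.003 F [-0.3 -0.4 -0.2] t 2.6 turn 0.36
[0.59, 0.66, 0.07, -0.0] 
[0.58, 0.66, 0.07, -0.01] 
[0.59, 0.66, 0.07, -0.0] 
[0.58, 0.67, 0.07, -0.01] 
[0.59, 0.66, 0.07, -0.0] 
[0.58, 0.66, 0.07, -0.01] 
[0.59, 0.66, 0.08, -0.0] 
[0.58, 0.66, 0.07, -0.01] 
[0.58, 0.67, 0.07, -0.0] 
[0.59, 0.66, 0.07, -0.01] 
[0.58, 0.66, 0.07, -0.0] 
[0.58, 0.67, 0.07, -0.01] 
[0.59, 0.66, 0.07, -0.0] 
[0.58, 0.67, 0.07, -0.01] 
[0.58, 0.66, 0.07, -0.0]
```

```bash
python3 -m jog '[[[1,0.6,0.66,0,0],[1,0.58,0.66,0,0],[1,0.58,0.66,0,0],[1,0.58,0.66,0,0],[1,0.58,0.66,0,0],[1,0.58,0.66,0,0],[1,0.58,0.66,0,0],[1,0.58,0.66,0,0],[1,0.58,0.66,0.2,-0.07],[1,0.58,0.66,0.2,0]]]' && python3 -m jog '[[[1,0.59,0.67,0.2,0],[1,0.59,0.67,0.2,0],[1,0.59,0.67,0.2,0],[1,0.59,0.67,0.2,0],[1,0.59,0.67,0.2,0],[1,0,0,0.1,0],[1,0,0,0,0]]]' && python3 plan.py 602 281 100 113.9 3; python3 - <<'E'
from h import *
im,d,p=cap('scene');save('s1',cv2.resize(im[170:330,280:480],None,fx=4,fy=3.7))
E
```

```text
time: 3.85
position: [0.5291, 0.119, 0.2064]
tool_rot: [1.717, 2.63, 0.0]
ft_force: [0.2, -0.1, -0.5]
grip_width: 0.998
time: 4.72
position: [0.6035, 0.2789, 0.1618]
tool_rot: [-1.718, -2.63, 0.002]
ft_force: [0.9, 0.3, -0.3]
grip_width: 1.001
at [603.5 278.9 161.8] psi 113.69 grip 1.001 F [ 0.9  0.3 -0.3] t 4.72 turn 0.21
[0.02, -0.0, 0.51, -0.01] 
[0.02, -0.01, 0.52, -0.02] 
[0.02, -0.0, 0.51, -0.01]
```

View pics/s1.png

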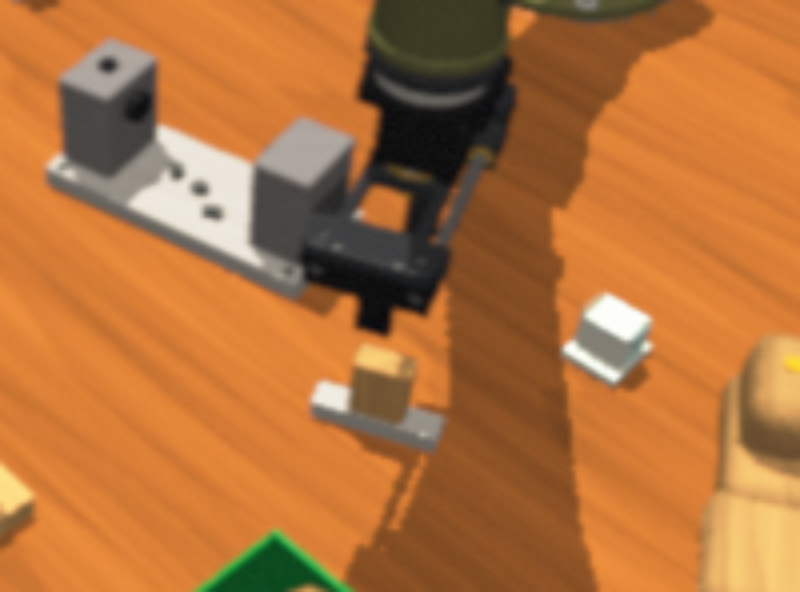

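The gripper hangs over the scraper's wooden grip (crop 385,385). I descend and grip.

```bash
python3 -m jog '[[[1,0.06,0,0.5,-0.04],[1,0,0,0.5,0],[1,0,0,0.5,0],[1,0,0,0.5,0],[1,0,0,0.5,0],[1,0,0,0.5,0],[1,0,0,0,0],[0,0,0,0,0],[0,0,0,0,0],[0,0,0,0,0]]]' 25 && python3 -m jog '[[[0,0,0,0,0],[0,0,0,0,0],[0,0,0,0,0],[0,0,0,0,0],[0,0,0,0,0]]]' && python3 -m jog '[[[0,0,0,-0.4,0],[0,0,0,-1,0],[0,0,0,-1,0],[0,0,0,-1,0],[0,0,0,0,0]]]'; python3 plan.py 473 14 165 102.6 12;
```

```text
time: 6.02
position: [0.6035, 0.2817, 0.0433]
tool_rot: [1.714, 2.632, 0.002]
ft_force: [0.1, 0.5, -0.3]
grip_width: 0.745
time: 6.65
position: [0.603, 0.2814, 0.0424]
tool_rot: [-1.715, -2.632, 0.0]
ft_force: [-1.3, 0.3, 0.6]
grip_width: 0.25
time: 7.28
position: [0.6048, 0.2833, 0.1836]
tool_rot: [1.712, 2.629, 0.01]
ft_force: [0.2, -0.1, -1.8]
grip_width: 0.247
at [604.8 283.3 183.6] psi 113.84 grip 0.247 F [ 0.2 -0.1 -1.8] t 7.28 turn -11.24
[-0.4, -0.48, 0.04, 0.19] 
[-0.41, -0.47, 0.04, 0.18] 
[-0.42, -0.46, 0.04, 0.19] 
[-0.42, -0.46, 0.04, 0.19] 
[-0.44, -0.45, 0.03, 0.19] 
[-0.44, -0.45, 0.04, 0.18] 
[-0.44, -0.43, 0.04, 0.19] 
[-0.46, -0.43, 0.04, 0.19] 
[-0.46, -0.42, 0.04, 0.19] 
[-0.47, -0.42, 0.04, 0.18] 
[-0.47, -0.4, 0.04, 0.19] 
[-0.48, -0.4, 0.04, 0.19]
```

```bash
python3 -m jog '[[[0,-0.4,-0.48,0,0.2],[0,-0.42,-0.47,0,0.2],[0,-0.42,-0.46,0,0.2],[0,-0.42,-0.46,0,0.2],[0,-0.44,-0.45,0,0.2],[0,-0.44,-0.45,0,0.2],[0,-0.44,-0.43,0,0.2],[0,-0.46,-0.43,0,0.2],[0,-0.46,-0.42,0,0.2],[0,-0.46,-0.42,0,0.2]]]' && python3 -m jog '[[[0,-0.47,-0.4,0,0.15],[0,-0.48,-0.4,0,0.1],[0,0,0,0,0],[0,0,0,0,0],[0,0,0,0,0]]]' && python3 plan.py 472 13.5 65 102.6 5
python3 - <<'E'
from h import *
im,d,p=cap('scene');save('s2',cv2.resize(im[130:290,260:460],None,fx=4,fy=3.7))
im,d,p=cap('top');np.savez('t2.npz',im=im,d=d)
E
```

```text
time: 8.52
position: [0.4909, 0.0567, 0.1779]
tool_rot: [-1.938, -2.472, 0.002]
ft_force: [0.1, 0.2, -0.8]
grip_width: 0.25
time: 9.15
position: [0.4699, 0.0143, 0.1785]
tool_rot: [-1.962, -2.453, -0.001]
ft_force: [-0.1, 0.5, -0.9]
grip_width: 0.253
at [469.9  14.3 178.5] psi 102.69 grip 0.253 F [-0.1  0.5 -0.9] t 9.15 turn -0.09
[-0.01, 0.01, 0.57, 0.0] 
[-0.0, 0.01, 0.56, 0.01] 
[-0.01, 0.01, 0.57, 0.0] 
[-0.0, 0.01, 0.57, 0.01] 
[-0.01, 0.01, 0.57, -0.0]
```

View pics/s2.png

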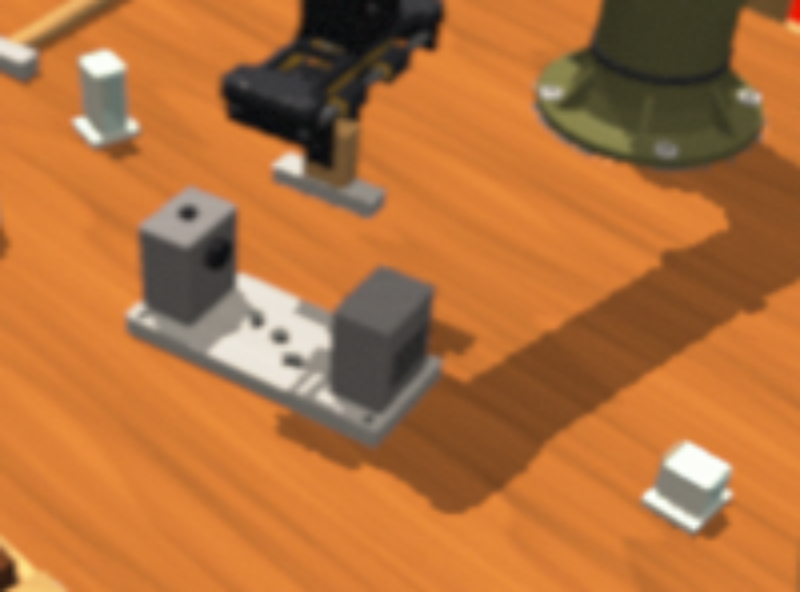

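The scraper hangs level in the fingers, beside the plate and parallel to it (crop 330,185). The chips are untouched at about (255-292, 318-360). I lower it to sweep height.

```bash
python3 -m jog '[[[0,-0.02,0.03,0.5,0.02],[0,0,0.02,0.5,0],[0,0,0,0.5,0],[0,0,0,0.5,0],[0,0,0,0.5,0],[0,0,0,0.3,0],[0,0,0,0,0],[0,0,0,0,0]]]' && python3 plan.py 615 45.5 65 102.6 12
python3 - <<'E'
from h import *
im,d,p=cap('scene');P,r,o=cloud(d,p)
g=np.array([.532,.0299,0]);t=np.radians(12.6);X=np.array([np.cos(t),np.sin(t),0]);Y=np.array([-X[1],X[0],0])
gx=(P-g)@X*1000;gy=(P-g)@Y*1000;z=P[...,2]*1000
m=(gx>-80)&(gx<-45)&(abs(gy)<60)&(z>27)&(z<50)
print('foot+',m.sum(),'x',np.percentile(gx[m],[2,50,98]),'y',np.percentile(gy[m],[2,98]),'z',np.percentile(z[m],[5,20,50]))
m=(gx>-75)&(gx<-48)&(abs(gy)<60)&(abs(gy)>28)&(z>5)&(z<60)
print('footends',m.sum(),np.percentile(z[m],[2,25,50,75,98]),gy[m].min(),gy[m].max(),np.percentile(gx[m],[2,98]))
m=(abs(gx)<45)&(abs(gy)<45)&(z<60);print('plate z',np.percentile(z[m],[5,50,90]))
E
```

```text
time: 10.25
position: [0.4725, 0.0129, 0.0672]
tool_rot: [1.966, 2.449, 0.001]
ft_force: [-0.5, 0.1, -1.4]
grip_width: 0.247
at [472.5  12.9  67.2] psi 102.49 grip 0.247 F [-0.5  0.1 -1.4] t 10.25 turn 0.11
[0.0, 0.3, 0.0, -0.0] 
[0.0, 0.31, 0.01, -0.0] 
[0.01, 0.3, 0.0, -0.01] 
[-0.0, 0.31, 0.01, 0.0] 
[-0.0, 0.3, 0.0, 0.0] 
[0.0, 0.31, 0.01, -0.0] 
[0.0, 0.3, 0.0, -0.0] 
[0.01, 0.31, 0.01, -0.0] 
[-0.0, 0.3, 0.0, -0.01] 
[-0.0, 0.31, 0.01, 0.0] 
[-0.0, 0.3, -0.0, 0.0] 
[0.0, 0.3, 0.0, -0.0] 
foot+ 115 x [-69.34540063 -50.97550442 -47.74574075] y [-46.97345456  22.97057274] z [28.19839696 34.03406195 41.04665252]
footends 39 [18.32806784 32.07826805 40.81384018 43.2177132  45.48213271] -54.14745731492709 -29.58187151831953 [-64.99658104 -49.20897873]
plate z [17.99380207 20.62220657 23.92238045]
```

```bash
python3 -m jog '[[[0,0,0.2,0.05,-0.02],[0,0,0.2,0,0],[0,0,0.2,0,0],[0,0,0.2,0,0],[0,0,0.2,0,0],[0,0,0.2,0,0],[0,0,0.2,0,0],[0,0,0.2,0,0],[0,0,0.2,0,0],[0,0,0.2,0,0]]]' && python3 plan.py 615 45.5 65 102.6 9
python3 - <<'E'
from h import *
im,d,p=cap('scene');save('s3',cv2.resize(im[160:280,270:430],None,fx=5,fy=5))
E
```

```text
time: 11.55
position: [0.5504, 0.0303, 0.0645]
tool_rot: [-1.965, -2.451, 0.0]
ft_force: [-0.4, -0.8, -1.6]
grip_width: 0.253
at [550.4  30.3  64.5] psi 102.58 grip 0.253 F [-0.4 -0.8 -1.6] t 11.55 turn 0.02
[0.0, 0.18, -0.0, -0.0] 
[0.0, 0.19, -0.0, -0.0] 
[0.01, 0.18, -0.0, -0.0] 
[-0.0, 0.19, -0.01, -0.0] 
[0.0, 0.18, 0.0, -0.0] 
[0.0, 0.19, 0.0, -0.0] 
[0.01, 0.18, -0.0, -0.0] 
[-0.0, 0.19, -0.0, -0.0] 
[-0.0, 0.18, -0.0, -0.0]
```

View pics/s3.png

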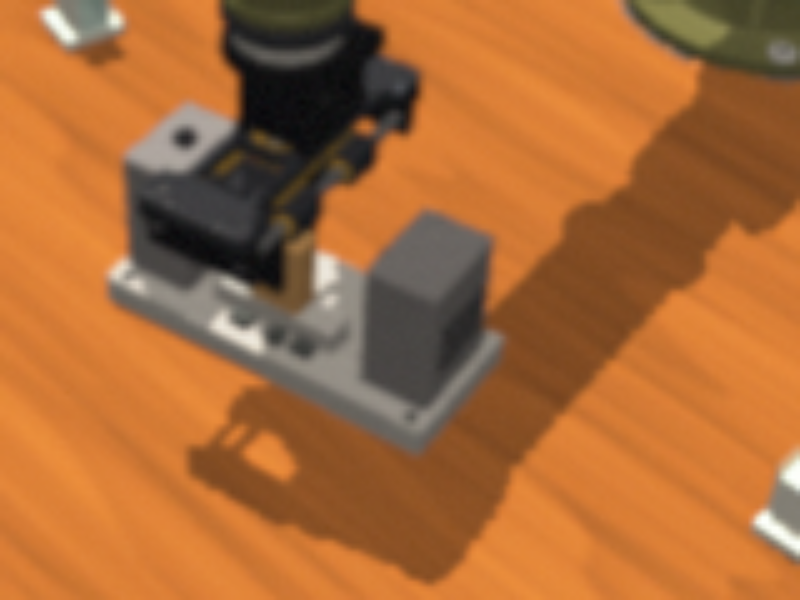

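All three chips ride ahead of the foot, at (240,315), (275,335) and (303,345). I sweep on past the edge.

```bash
python3 -m jog '[[[0,0,0.2,0,0],[0,0,0.2,0,0],[0,0,0.2,0,0],[0,0,0.2,0,0],[0,0,0.2,0,0],[0,0,0.2,0,0],[0,0,0.2,0,0],[0,0,0.2,0,0],[0,0,0.2,0,0],[0,0,0,0,0]]]' && python3 -m jog '[[[0,0,0,-0.5,0],[0,0,0,-1,0],[0,0,0,-1,0],[0,0,0,-0.5,0],[0,0,0,0,0]]]'
python3 - <<'E'
from h import *
im,d,p=cap('scene');save('s4',cv2.resize(im[160:280,270:430],None,fx=5,fy=5))
E
python3 plan.py 603 281.4 180 113.9 12
```

```text
time: 12.85
position: [0.6207, 0.0461, 0.0645]
tool_rot: [-1.965, -2.452, -0.001]
ft_force: [0.2, -0.1, -1.6]
grip_width: 0.251
time: 13.48
position: [0.621, 0.046, 0.1864]
tool_rot: [1.963, 2.449, 0.003]
ft_force: [-0.4, -0.9, -1.0]
grip_width: 0.252
at [620.   45.6 184.5] psi 102.57 grip 0.253 F [ 0.3 -0.5 -1.9] t 13.53 turn 11.33
[0.49, 0.07, 0.01, -0.19] 
[0.48, 0.08, 0.01, -0.19] 
[0.49, 0.09, 0.01, -0.19] 
[0.48, 0.1, 0.01, -0.19] 
[0.48, 0.1, 0.01, -0.18] 
[0.48, 0.11, 0.01, -0.19] 
[0.48, 0.12, 0.01, -0.19] 
[0.47, 0.13, 0.01, -0.19] 
[0.48, 0.14, 0.01, -0.19] 
[0.47, 0.14, 0.0, -0.19] 
[0.47, 0.15, 0.01, -0.19] 
[0.46, 0.16, 0.01, -0.19]
```

View pics/s4.png

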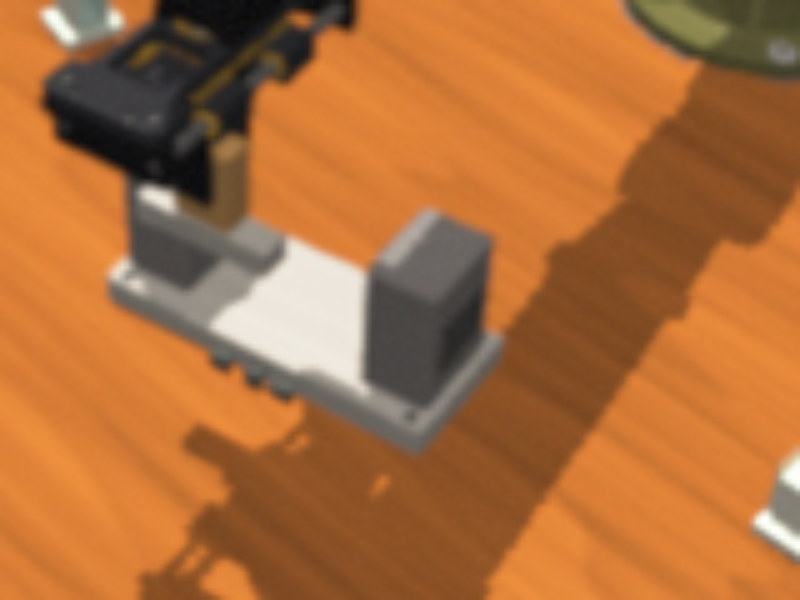

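The plate is clear and the three chips lie along the foot of its far edge at about (220,360), (253,378) and (282,388). I carry the scraper back to its old spot, then check the chips' heights.

```bash
python3 -m jog '[[[0,0.48,0.07,0,-0.2],[0,0.48,0.08,0,-0.2],[0,0.48,0.09,0,-0.2],[0,0.48,0.1,0,-0.2],[0,0.48,0.1,0,-0.2],[0,0.48,0.11,0,-0.2],[0,0.48,0.12,0,-0.2],[0,0.48,0.13,0,-0.2],[0,0.48,0.14,0,-0.2],[0,0.48,0.14,0,-0.2]]]' && python3 -m jog '[[[0,0.47,0.15,0,-0.2],[0,0.46,0.16,0,-0.1],[0,0,0,0.6,0],[0,0,0,0.7,0],[0,0,0,0.7,0],[0,0,0,0.7,0],[0,0,0,0.5,0],[0,0,0,0,0],[0,0,0,0,0]]]'; python3 plan.py 603 281.4 42.5 113.9 1
python3 - <<'E'
from h import *
im,d,p=cap('scene');P,r,o=cloud(d,p);save('s5',cv2.resize(im[200:250,300:360],None,fx=12,fy=12,interpolation=cv2.INTER_CUBIC))
g=np.array([.532,.0299,0]);t=np.radians(12.6);X=np.array([np.cos(t),np.sin(t),0]);Y=np.array([-X[1],X[0],0])
gx=(P-g)@X*1000;gy=(P-g)@Y*1000;z=P[...,2]*1000
dark=im.max(2)<90
m=dark&(gx>40)&(gx<90)&(abs(gy)<60)&(z<50)
n,l,st,c=cv2.connectedComponentsWithStats(m.astype(np.uint8))
for i in range(1,n):
    if st[i,4]>=2:
        k=l==i;print(c[i].round(1),st[i,4],'gx',np.percentile(gx[k],[0,50,100]).round(1),'gy',gy[k].mean().round(1),'z',np.percentile(z[k],[0,50,100]).round(1))
E
```

```text
time: 14.78
position: [0.6049, 0.2435, 0.1845]
tool_rot: [1.742, 2.614, -0.0]
ft_force: [-0.8, 0.3, -1.5]
grip_width: 0.256
time: 15.9
position: [0.6024, 0.2821, 0.0576]
tool_rot: [1.709, 2.635, 0.002]
ft_force: [-0.1, -0.4, -0.9]
grip_width: 0.251
at [602.4 282.1  57.6] psi 114.09 grip 0.251 F [-0.1 -0.4 -0.9] t 15.9 turn -0.19
[-0.02, 0.01, 0.38, 0.04] 
[313.8 231.8] 4 gx [59.8 60.9 62.1] gy -20.6 z [7.3 8.9 9.6]
[320.5 235.5] 4 gx [60.3 62.1 63.7] gy 6.1 z [ 5.5  8.8 12. ]
[326.2 238.2] 4 gx [59.2 60.5 63.1] gy 27.0 z [ 4.3  8.6 10.6]
```

View pics/s5.png

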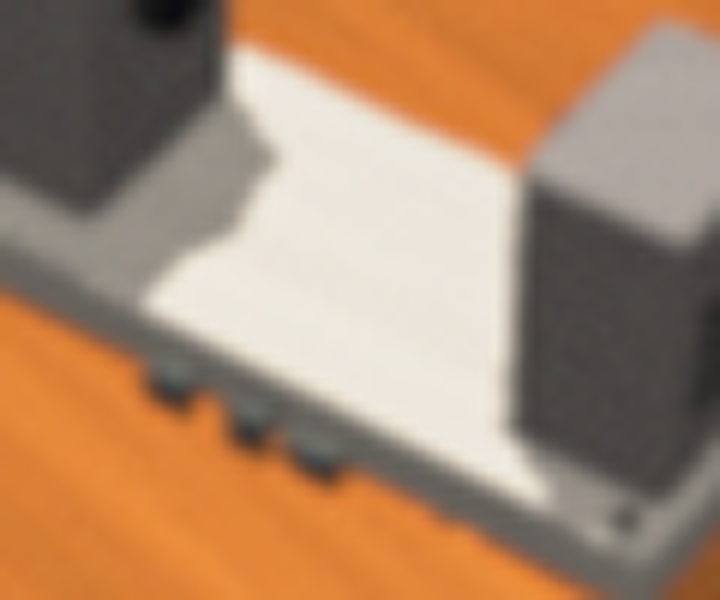

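The chips are down on the bench, with their tops at about 9–12 mm, and the plate is empty. I set the scraper down and release it.

```bash
python3 -m jog '[[[0,-0.02,0,0.15,0],[0,0,0,0.13,0],[0,0,0,0.08,0],[0,0,0,0.02,0],[0,0,0,0,0],[0,0,0,0,0]]]' && python3 -m jog '[[[1,0,0,0,0],[1,0,0,0,0],[1,0,0,0,0],[1,0,0,0,0],[1,0,0,0,0],[1,0,0,-0.3,0],[1,0,0,-0.8,0],[1,0,0,-1,0],[1,0,0,-1,0],[1,0,0,-0.6,0]]]'; python3 plan.py 400 -200 190 85 18
```

```text
time: 16.7
position: [0.6021, 0.2803, 0.0423]
tool_rot: [1.709, 2.635, -0.002]
ft_force: [-2.5, -2.2, 4.6]
grip_width: 0.249
time: 17.95
position: [0.6027, 0.2815, 0.1929]
tool_rot: [1.708, 2.635, 0.005]
ft_force: [0.2, 0.4, -0.8]
grip_width: 0.994
at [602.7 281.5 192.9] psi 114.1 grip 0.994 F [ 0.2  0.4 -0.8] t 17.95 turn -29.1
[-0.5, -0.53, 0.0, 0.32] 
[-0.51, -0.52, 0.01, 0.33] 
[-0.52, -0.5, 0.0, 0.32] 
[-0.54, -0.48, 0.01, 0.32] 
[-0.55, -0.47, 0.0, 0.33] 
[-0.57, -0.46, 0.0, 0.32] 
[-0.57, -0.44, 0.01, 0.32] 
[-0.59, -0.42, 0.0, 0.33] 
[-0.61, -0.41, 0.01, 0.32] 
[-0.61, -0.39, 0.0, 0.32] 
[-0.62, -0.37, 0.0, 0.33] 
[-0.63, -0.35, 0.01, 0.32] 
[-0.65, -0.34, 0.0, 0.32] 
[-0.65, -0.31, 0.01, 0.33] 
[-0.66, -0.3, 0.0, 0.32] 
[-0.67, -0.28, 0.0, 0.32] 
[-0.68, -0.26, 0.01, 0.33] 
[-0.68, -0.24, 0.0, 0.32]
```

```bash
python3 -m jog '[[[1,-0.5,-0.5,0,0.3],[1,-0.5,-0.5,0,0.3],[1,-0.52,-0.5,0,0.3],[1,-0.54,-0.48,0,0.3],[1,-0.55,-0.46,0,0.3],[1,-0.57,-0.45,0,0.3],[1,-0.57,-0.43,0,0.3],[1,-0.6,-0.4,0,0.3],[1,-0.6,-0.4,0,0.3],[1,-0.6,-0.38,0,0.3]]]' && python3 plan.py 429 -325 190 78.3 12
python3 - <<'E'
from h import *
im,d,p=cap('scene');P,r,o=cloud(d,p);z=P[...,2]*1000
for nm,zz in(('top',(75,95)),):
    m=(P[...,0]>.37)&(P[...,0]<.49)&(P[...,1]>-.38)&(P[...,1]<-.27)&(z>zz[0])&(z<zz[1]);q=P[m]*1000
    c,s,a=cv2.minAreaRect(q[:,:2].astype(np.float32));print(m.sum(),c,s,a,np.median(q[:,2]))
z0=np.load('top0.npz')
im,d,p=cap('top');P,r,o=cloud(d,p);z=P[...,2]*1000
m=(P[...,0]>.37)&(P[...,0]<.49)&(P[...,1]>-.38)&(P[...,1]<-.27)&(z>75)&(z<95);q=P[m]*1000
c,s,a=cv2.minAreaRect(q[:,:2].astype(np.float32));print('top',m.sum(),c,s,a,np.median(q[:,2]),q.mean(0))
a=cv2.resize(im[222:258,385:430],None,fx=12,fy=12,interpolation=cv2.INTER_CUBIC);save('t5',a)
E
```

```text
time: 19.2
position: [0.4958, 0.0138, 0.1902]
tool_rot: [2.038, 2.389, 0.0]
ft_force: [0.2, 0.3, 0.6]
grip_width: 1.001
at [495.8  13.8 190.2] psi 99.07 grip 1.001 F [0.2 0.3 0.6] t 19.2 turn -20.77
[-0.68, -0.25, 0.0, 0.35] 
[-0.68, -0.23, 0.0, 0.34] 
[-0.69, -0.2, 0.0, 0.35] 
[-0.69, -0.19, 0.0, 0.34] 
[-0.7, -0.17, 0.0, 0.35] 
[-0.71, -0.14, 0.0, 0.35] 
[-0.7, -0.12, 0.0, 0.34] 
[-0.72, -0.11, 0.0, 0.35] 
[-0.71, -0.08, 0.0, 0.35] 
[-0.72, -0.05, 0.0, 0.34] 
[-0.72, -0.04, 0.0, 0.35] 
[-0.72, -0.02, 0.01, 0.34] 
76 (433.1292419433594, -325.18255615234375) (46.09788513183594, 31.96149444580078) 75.15135192871094 84.43262070217861
top 125 (429.25982666015625, -324.53118896484375) (44.346641540527344, 29.513090133666992) 79.0270767211914 83.23005572354324 [ 429.36123118 -324.40902391   83.65818383]
```

View pics/t5.png

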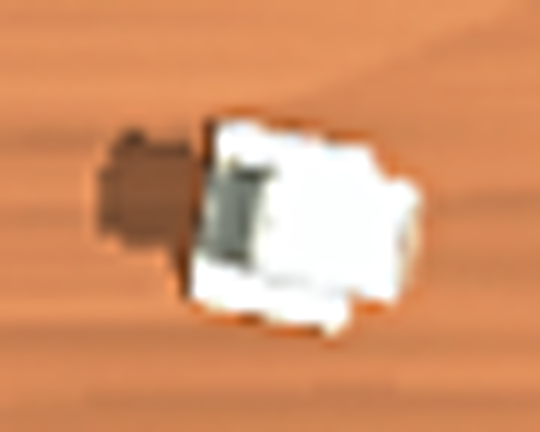

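The enlarged heel shows its dark window on the left (world +y). The frosted faces look along world ±x, tilted about 11.5°, which matches the fit.

```bash
python3 -m jog '[[[1,-0.68,-0.25,0,0.35],[1,-0.68,-0.23,0,0.35],[1,-0.69,-0.2,0,0.35],[1,-0.69,-0.19,0,0.35],[1,-0.7,-0.17,0,0.35],[1,-0.7,-0.14,0,0.35],[1,-0.7,-0.12,0,0.35],[1,-0.72,-0.11,0,0.35],[1,-0.72,-0.08,0,0.35],[1,-0.72,-0.05,0,0.35]]]' && python3 -m jog '[[[1,-0.72,-0.04,0,0.3],[1,-0.72,-0.02,0,0.3],[1,0,0,0.4,0],[1,0,0,0.4,0],[1,0,0,0,0],[1,0,0,0,0]]]' && python3 plan.py 430 -325 52 78.7 6
```

```text
time: 20.55
position: [0.4397, -0.27, 0.1893]
tool_rot: [-2.381, -2.05, -0.0]
ft_force: [0.5, 0.5, 0.7]
grip_width: 0.997
time: 21.3
position: [0.429, -0.3238, 0.1575]
tool_rot: [2.43, 1.991, 0.0]
ft_force: [0.3, -0.5, 0.4]
grip_width: 0.998
at [ 429.  -323.8  157.5] psi 78.67 grip 0.998 F [ 0.3 -0.5  0.4] t 21.3 turn 0.03
[-0.0, 0.0, 0.44, -0.0] 
[-0.01, 0.01, 0.44, -0.0] 
[-0.0, 0.0, 0.44, -0.0] 
[-0.01, 0.01, 0.44, -0.0] 
[-0.0, 0.0, 0.44, -0.0] 
[-0.01, 0.01, 0.44, -0.01]
```

```bash
python3 -m jog '[[[1,-0.02,0.02,0.5,0],[1,0,0,0.5,0],[1,0,0,0.5,0],[1,0,0,0.5,0],[1,0,0,0.5,0],[1,0,0,0.14,0],[1,0,0,0,0],[0.6,0,0,0,0],[0.5,0,0,0,0],[0.45,0,0,0,0]]]' 25 && python3 -m jog '[[[0.3,0,0,0,0],[0,0,0,0,0],[0,0,0,0,0],[0,0,0,0,0],[0,0,0,0,0]]]'; python3 plan.py 430 -325 200 78.7 5
python3 - <<'E'
from h import *
im,d,p=cap('scene');save('s6',cv2.resize(im[120:190,250:330],None,fx=8,fy=8,interpolation=cv2.INTER_CUBIC))
E
```

```text
time: 22.55
position: [0.4294, -0.3257, 0.0522]
tool_rot: [2.431, 1.989, -0.0]
ft_force: [-0.4, -0.4, -1.2]
grip_width: 0.751
time: 23.18
position: [0.4292, -0.3254, 0.0517]
tool_rot: [-2.431, -1.99, 0.0]
ft_force: [-0.0, 0.3, -0.2]
grip_width: 0.342
at [ 429.2 -325.4   51.7] psi 78.59 grip 0.342 F [-0.   0.3 -0.2] t 23.18 turn 0.11
[0.0, 0.0, -0.74, -0.0] 
[0.01, 0.01, -0.74, -0.01] 
[-0.0, 0.0, -0.74, -0.0] 
[0.0, 0.0, -0.75, -0.01] 
[0.0, 0.01, -0.74, -0.0]
```

View pics/s6.png

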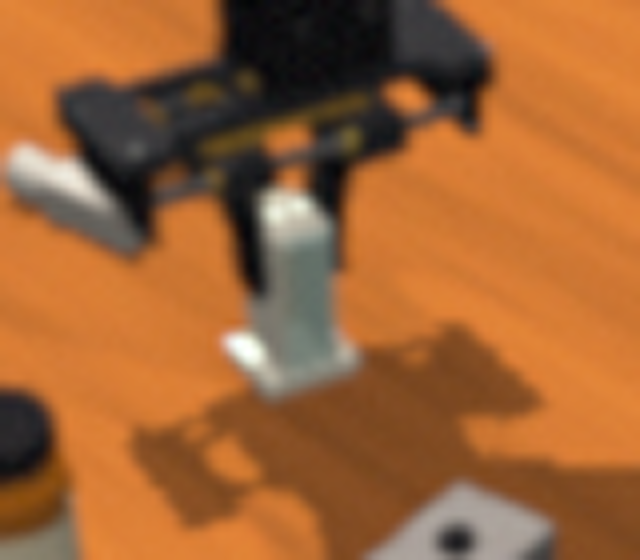

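The fingers hold the heel on its frosted faces, with the window free between them. I lift it.

```bash
python3 -m jog '[[[0,0,0,-0.3,0],[0,0,0,-0.7,0],[0,0,0,-0.8,0],[0,0,0,-0.8,0],[0,0,0,-0.8,0],[0,0,0,-0.5,0],[0,0,0,0,0]]]'; python3 plan.py 532 29.9 207 102.6 16
```

```text
time: 24.1
position: [0.4302, -0.326, 0.21]
tool_rot: [2.428, 1.987, 0.0]
ft_force: [0.3, 0.2, -1.1]
grip_width: 0.342
at [ 430.2 -326.   210. ] psi 78.59 grip 0.342 F [ 0.3  0.2 -1.1] t 24.1 turn 24.01
[0.58, 0.05, 0.0, -0.3] 
[0.57, 0.06, 0.01, -0.3] 
[0.58, 0.07, 0.0, -0.3] 
[0.57, 0.09, 0.01, -0.3] 
[0.57, 0.11, 0.0, -0.3] 
[0.56, 0.12, 0.01, -0.3] 
[0.56, 0.14, 0.0, -0.3] 
[0.56, 0.15, 0.01, -0.3] 
[0.56, 0.16, 0.0, -0.3] 
[0.55, 0.18, 0.01, -0.3] 
[0.54, 0.19, 0.0, -0.3] 
[0.54, 0.21, 0.01, -0.3] 
[0.54, 0.22, 0.0, -0.3] 
[0.52, 0.24, 0.01, -0.3] 
[0.53, 0.25, 0.0, -0.3] 
[0.51, 0.26, 0.01, -0.3]
```

```bash
python3 -m jog '[[[0,0.58,0.05,0,-0.3],[0,0.57,0.06,0,-0.3],[0,0.58,0.07,0,-0.3],[0,0.57,0.09,0,-0.3],[0,0.57,0.11,0,-0.3],[0,0.56,0.12,0,-0.3],[0,0.56,0.14,0,-0.3],[0,0.56,0.15,0,-0.3],[0,0.56,0.16,0,-0.3],[0,0.55,0.18,0,-0.3]]]' && python3 -m jog '[[[0,0.54,0.19,0,-0.3],[0,0.54,0.2,0,-0.3],[0,0.54,0.22,0,-0.3],[0,0.52,0.24,0,-0.3],[0,0.53,0.25,0,-0.3],[0,0.5,0.26,0,-0.3],[0,0,0,0,0],[0,0,0,0,0],[0,0,0,0,0]]]'; python3 plan.py 532 29.9 89 102.6 8
python3 - <<'E'
from h import *
im,d,p=cap('scene');P,r,o=cloud(d,p);save('s7',cv2.resize(im[120:250,280:400],None,fx=5,fy=4.6))
g=np.array([.532,.0299,0]);t=np.radians(12.6);X=np.array([np.cos(t),np.sin(t),0]);Y=np.array([-X[1],X[0],0])
gx=(P-g)@X*1000;gy=(P-g)@Y*1000;z=P[...,2]*1000
m=(abs(gx)<32)&(abs(gy)<40)&(z>148)&(z<180)&(im.min(2)>120)
print(m.sum(),gx[m].min(),gx[m].max(),gy[m].min(),gy[m].max(),z[m].min())
E
```

```text
time: 25.35
position: [0.4933, -0.1014, 0.2078]
tool_rot: [2.149, 2.292, -0.0]
ft_force: [0.5, 0.2, -0.6]
grip_width: 0.344
time: 26.48
position: [0.5306, 0.0287, 0.2076]
tool_rot: [1.967, 2.449, -0.001]
ft_force: [-0.2, -0.1, -0.6]
grip_width: 0.344
at [530.6  28.7 207.6] psi 102.47 grip 0.344 F [-0.2 -0.1 -0.6] t 26.48 turn 0.13
[0.0, 0.01, 0.37, -0.0] 
[0.01, 0.0, 0.37, -0.01] 
[-0.0, 0.01, 0.37, 0.0] 
[0.0, 0.0, 0.37, -0.0] 
[0.0, 0.01, 0.37, -0.01] 
[0.01, 0.0, 0.37, 0.0] 
[0.0, 0.01, 0.37, -0.0] 
[0.0, 0.0, 0.37, -0.01] 
92 -25.552473576167323 26.030009193391667 -22.870915504685605 20.598435326885603 158.65554430884254
```

View pics/s7.png

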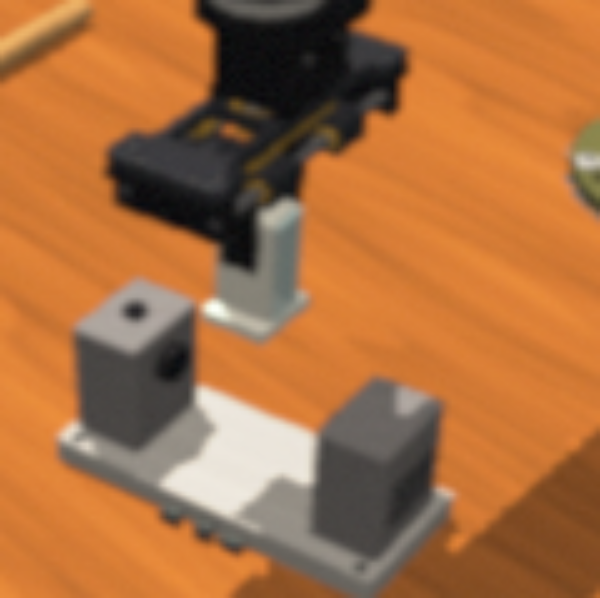

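The heel hangs upright and centred over the gap: flange x −25.6…26, y −23…21 mm in the gauge frame. The chips are still on the bench. I lower it to beam height.

```bash
python3 -m jog '[[[0,0.02,0.03,0.3,-0.02],[0,0,0,0.4,0],[0,0,0,0.4,0],[0,0,0,0.4,0],[0,0,0,0.4,0],[0,0,0,0.4,0],[0,0,0,0.4,0],[0,0,0,0.26,0],[0,0,0,0,0],[0,0,0,0,0]]]' && python3 -m jog '[[[0,0,0,0,0],[0,0,0,0,0],[0,0,0,0,0],[0,0,0,0,0]]]'; python3 plan.py 532 29.9 89.2 102.6 1
python3 - <<'E'
from h import *
im,d,p=cap('scene');P,r,o=cloud(d,p);save('s8',np.hstack([cv2.resize(im[140:290,290:410],(400,500)),cv2.resize(im[230:310,340:420],(400,500))]))
g=np.array([.532,.0299,0]);t=np.radians(12.6);X=np.array([np.cos(t),np.sin(t),0]);Y=np.array([-X[1],X[0],0])
gx=(P-g)@X*1000;gy=(P-g)@Y*1000;z=P[...,2]*1000
m=(abs(gx)<32)&(abs(gy)<45)&(z>27)&(z<130)&(im.min(2)>110)
q=lambda a:np.percentile(a[m],[2,50,98]).round(1)
print(m.sum(),q(gx),q(gy),q(z))
m=(abs(gx)<60)&(abs(gy)<40)&(z>105)&(z<130)&(im.min(2)>110);print(m.sum(),np.percentile(z[m],[50,90]),q(gx),q(gy))
x,y,w=P[...,0]*1000,P[...,1]*1000,z
m=(abs(x-602)<60)&(abs(y-281)<60)&(w>66)&(w<95);print('scraper top',m.sum(),np.median(w[m]),x[m].mean(),y[m].mean())
E
```

```text
time: 27.78
position: [0.5321, 0.0311, 0.0898]
tool_rot: [1.962, 2.453, 0.001]
ft_force: [0.3, -0.6, -0.7]
grip_width: 0.343
time: 28.28
position: [0.5317, 0.031, 0.0894]
tool_rot: [1.962, 2.453, -0.0]
ft_force: [0.1, -0.1, -0.6]
grip_width: 0.342
at [531.7  31.   89.4] psi 102.68 grip 0.342 F [ 0.1 -0.1 -0.6] t 28.27 turn -0.08
[-0.03, 0.0, 0.01, 0.02] 
221 [-13.9  15.6  27.7] [-19.1  13.9  22.5] [ 41.9  58.6 124.5]
38 [121.53853427 124.6442364 ] [-13.3   7.7  16.8] [11.5 18.2 22.2]
scraper top 123 74.77170863446281 605.7532958352672 281.27838766434803
```

View pics/s8.png

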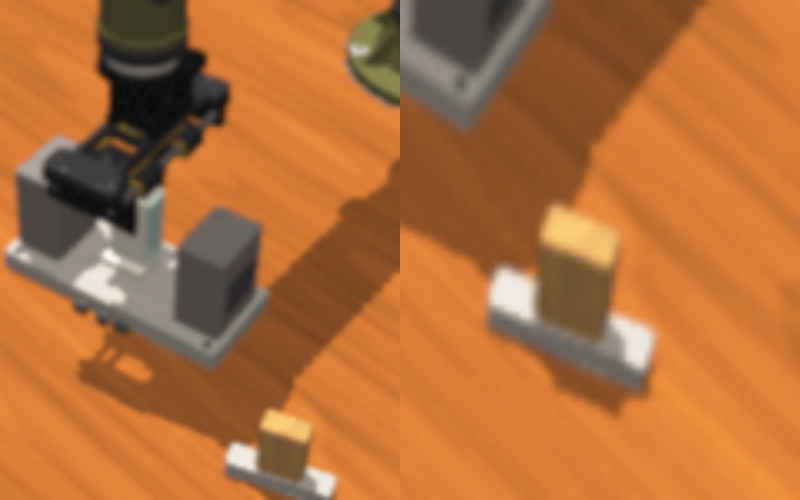

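The heel stands upright between the lenses with its top at about 122 mm. The scraper stands on the bench and the chips lie at the plate's foot. I hand in.

```bash
python3 -c "
from bench import job,get_state
print(job.close_job());s=get_state();print(s['time'],s['position'],s['grip_width'])"
```

```text
the job is handed in; nothing more can be done
None
the job is handed in; nothing more can be done
```

The job is done and handed in at about 28 s of the 67 s allowed; no verdict was reported.

- **Sweep:** I swept all three chips over the gauge's +x edge with the scraper. In the images they lie against the foot of the plate, with their tops at about 9–12 mm. I then set the scraper back at its old spot and let go. It stands with its top at 74.8 mm, against a nominal 75 mm.
- **Heel:** I took the tall heel by its frosted faces (about 30 mm opening, 25 N) and lowered it into the beam from above. It hangs within about 1–2 mm of the beam point. Its measured top is 121.5 mm against 122.5 mm wanted, and the tool turn is within 0.1° of the gauge's measured angle. The wrist force stayed under 1 N, so there was no sign of contact with the gauge.
- **Limits of the checks:** None of the last checks failed or disagreed. I did not re-measure the bystanders. An earlier look at the heel from the other camera gave its position about 4 mm further along x than the top view; I used the top view, and the grip closed cleanly.

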